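# Proof-pull a finished table-tennis bat on the bench tester

### The arm

A 6-joint arm with a two-finger parallel gripper is mounted at the origin on the work surface. World frame = base frame: x ahead of the robot, y to its left, z up, the work surface at z = 0. Lengths are in mm, angles in degrees, forces in N, time in s.
With the tool pointing down it reaches from about 350 to 850 mm from the base axis. Payload 8.1 kg.
Tool frame: the origin (TCP) lies on the centre line of the jaws, within the pads' length; the fingertips stand 19 mm ahead of it and the grasp point (between the pads) is the TCP (r.tip_reach is the z of the fingertips in the tool frame, in mm); z points along the fingers, y is the line along which they close (so a half turn about z gives the same grasp; the last joint's range is limited). The gripper opens to 85 mm and grips with 20 to 120 N. Pads are 22 mm wide; open, the fingers measure 114 mm over their backs; the gripper's body (76 mm by 85 mm) begins 54 mm behind the grasp point. The pads swing forward as they close: fully open they stand 13 mm farther back than shut.
Start: joints at [-72.273, 7.471, 85.268, -0, 87.261, -4.893], TCP at [230.794, -553.841, 250.292] pointing down, gripper open.
Joint ranges: [-169.43, 169.43], [-51.17, 129.36], [1.28, 143.12], [-76.62, 256.62], [0, 156.53], [-152.29, 152.29]. Speed limits (degrees/s): [136.94, 136.94, 159.86, 180, 180, 180].

### API

Orientations are given as [roll, pitch, yaw] about the fixed x, y, z axes, in that order (R = Rz(yaw) Ry(pitch) Rx(roll)).
In Python, from bench import r gives the robot as it stands. The module is installed in compiled form; this text tells all that it offers.
- The arm moves only by the shell command python3 -m handwheel 'ROWS' [FORCE]. ROWS is JSON, a list of rows, each a list of 7 numbers: the shift along the tool's x, y, z in m, then the turn, a rotation vector about the tool's x, y, z in degrees, then the finger opening in m, from 0 to 0.0854. In form: [[tx, ty, tz, ax, ay, az, claw], ...]. A call has 1 to 8 rows; each row shifts and turns the commanded pose from where the row before left it, along the tool's axes as they then stand; what a row does not reach is not made up. A row lasts 1/12 s, in which the tool goes at most 41.7 mm and 7.16 degrees, less where a joint would pass 70% of its speed; a pose out of reach is approached as far as the arm can. A call with a gripper value outside its range is refused whole. The fingers move at their own pace and stop on an object; FORCE is the grip in N (left out, the last holds). Time passes only in rows, so rows that do not move let the fingers close. It gives the time, the measured TCP pose, the force, the opening and the grip force at its end, in the units of the state.
- r.sense(): the state, without advancing time (a new reading comes with each control period).
- r.snapshot(name): name is "scene" or "top" or "wrist"; returns (picture, depth): 420x560x3 uint8, blue, green, red; 420x560 float32, mm along the optical axis (not along the pixel's ray), 0 where there is no reading.
- r.calibration(name): a dict with "vfov" (degrees; the focal length in pixels is half the picture's height over the tangent of half this angle, whatever the lens; pixels are square), "cx", "cy" (the principal point, pixels), "rvec" (rotation vector, rad) and "tvec" (3), from world to camera coordinates, as OpenCV has them; the wrist camera has in their place "tool_from_camera" (4x4, takes a point from camera to tool coordinates, whose origin is the TCP and whose axes are the flange's). Camera axes: x right, y down, z forward; pixel columns grow to the right and rows downward; lengths in mm; the calibration is good to about 2 mm. A picture is of the moment at which its call begins: read the wrist's pose just before it. calibration takes no time and is no camera call.
- r.hand_in(): hands the job in; it is judged then, once.
The state is a dict: "time": time; "joint_pos": joint angles; "qd": joint speeds; "joint_efforts": joint torques, N m; "tool_pos": TCP position; "tcp_rot": TCP orientation; "ft_force": force on the tool from outside, world axes, zero at the start; "wrist_torque": the same for the moment, N m; "finger_gap": finger opening in mm; "grip_force": force on a finger pad.
Only numpy, scipy, OpenCV 4.12 (cv2) and the standard library are available. Lean on these libraries where they do the work, as an engineer would, in place of code of your own. Each camera call takes 0.05 s, during which the arm holds its last target. There are 200 camera calls.

### The job

Proof-pull the yellow bat on the bench tester: draw the tester's tray out to its stop, then pull the clamped bat out against its springs until the red pointer stands level with the orange mark, hold it there for two seconds and never pull it more than a centimetre past the mark. Ease the bat back gently until the springs have it fully home (do not let it snap back), then slide the tray fully shut and let go. Leave the blue bat, the green bat, the roller and the cup where they are.

Things in the scene. Friction and masses are not known exactly. Their poses are not given: they have to be found in the camera images.
- tester: Bench pull tester fixed to the table: blue and grey housing 320 mm deep (x), 250 mm wide (y), 120 mm high, open at the front, thin steel guard rods over the front half. Origin on the table under the middle of its front face; x points into the housing, away from the operator, y left, z up.
- lamp_bar (a point): Centre of the aluminium lamp bar, 30 mm (x) by 260 mm (y) by 22 mm high, underside 205 mm above the table, held 50 mm in front of the housing by two thin arms at the tester's y = +-118 mm. It bars a vertical gripper from the tray's pull and from the bat's handle: come from the front (tester's -x side) with the tool tilted 35 to 45 degrees.
- tray (a joint): How far the tester's tray is drawn out along the tester's -x, in m: 0 fully shut, 0.10 at its stop. Stiff to about 3 N, stays where left.
- tray_pull (a point): Grip point of the tray's black pull, a tongue on the middle of the tray's front edge: 22 mm wide (y), 26 mm high, 60 mm long (x), its outer end widened to 36 mm (from 16 to 30 mm outward of this point). The point is 30 mm outward of the tray's front edge, 45 mm above the table, 11 mm under the tongue's top; only the table is below. Axes as the tester.
- gauge (a joint): How far the bat and its sprung carriage are pulled out relative to the tray, along the tester's -x, in m: 0 fully home, 0.085 end of travel. Springs pull it home with 3 N at 0 and 15 N at 0.08.
- bat_grip (a point): Grip point on the axis of the black handle (28 mm wide in y, 24 high, 100 long, last 16 mm widened to 36) of the yellow bat clamped flat in the tray, blade 152 mm, handle pointing to the tester's -x. 25 mm short of the butt's end, 85 mm above the table; tray floor at 46 mm. Inside the housing while the tray is shut, 75 mm in front of it with the tray at its stop. Axes as the tester.
- pointer (a point): Tip of the red pointer, 5 mm wide, on the bat's carriage at the left side of the tray, beside the white scale. It moves with joint gauge. Axes as the tester.
- mark (a point): The orange flag, 5 mm wide, on the left edge of the tray beside the scale: the pointer is level with it when pointer and mark have the same x in the tester's frame. It is set 35 to 60 mm outward of the pointer's home place.
- bat_blue: Loose bat with a blue rubber, 252 mm long, 14 to 25 mm high, lying left of the tester. Origin under the neck, handle along its -x. Leave it.
- bat_green: Loose bat with a green rubber, as the blue one, lying right of the tester. Leave it.
- cup: White cup, 70 mm across, 80 mm high, standing right of the tester's front. Leave it.
- roller: Black rubber roller 36 mm across with a wooden handle, 210 mm long, lying to the left in front of the tester. Leave it.

How it is judged (in metres and radians):
On the way, in this order (a step that is already met when the one before it is completed fails the run):
1. the tray is drawn out to its stop (value of joint tray above 0.095 m), for 0.2 s.
2. with the tray at its stop, the pointer is held within 5 mm of the mark for 1.2 s (x of pointer in the frame of mark between -0.005 and 0.005 m and value of joint tray above 0.092 m), for 1.2 s.
3. the bat is fully home on its springs (within 4 mm) (value of joint gauge below 0.004 m), for 0.2 s.
At the end, for the whole second after the job is handed in: The tray is fully shut (within 5 mm) and at rest, the bat is home on its springs (within 4 mm) (value of joint tray below 0.005 m and value of joint gauge below 0.004 m and velocity of joint tray between -0.01 and 0.01 m/s); the robot touches nothing.
It fails at once if the pointer goes more than 12 mm past the mark (x of pointer in the frame of mark below -0.012 m).
It fails at once if the bat snaps back (faster than 0.25 m/s) (velocity of joint gauge below -0.25 m/s).
It fails at once if a bystander is moved by more than 20 mm (distance of any of bat_blue, bat_green, cup, roller from where it was at the start of the episode above 0.02 m).
It also fails if it takes over 61 s, if anything falls off the work surface, if the arm or the gripper's body presses on something with over 40 N, if the wrist force passes 120 N, or if a joint passes its speed limit or range.

## Working session

There is one attempt and no reset: what is moved stays moved. The work goes in short steps, Python scripts to look and compute and a shell command to move; the robot and the scene stay as the last step left them, time stands still between calls to the robot, and variables do not carry over. Pictures are saved under pics/ and viewed, at most 10 in all, crops included, and the job is handed in when it is done.

```bash
mkdir -p pics; cat > h.py <<'E'
import numpy as np, cv2
from bench import r
from scipy.spatial.transform import Rotation as R
def cloud(name):
    s=r.sense(); im,d=r.snapshot(name); c=r.calibration(name)
    f=im.shape[0]/2/np.tan(np.radians(c["vfov"]/2))
    v,u=np.mgrid[:420,:560]
    P=np.stack([(u-c["cx"])/f*d,(v-c["cy"])/f*d,d],-1)
    if name=="wrist":
        T=np.array(c["tool_from_camera"]); P=P@T[:3,:3].T+T[:3,3]
        W=R.from_euler('xyz',s["tcp_rot"],degrees=True).as_matrix(); P=P@W.T+np.array(s["tool_pos"])
    else:
        M=cv2.Rodrigues(np.array(c["rvec"],float))[0]; P=(P-np.array(c["tvec"]).ravel())@M
    P[d==0]=np.nan
    return im,d,P
E
python3 - <<'E'
from h import *
print(r.sense())
for n in ("scene","top"):
    im,d,P=cloud(n); cv2.imwrite(f"pics/{n}1.png",im); np.save(n+"P.npy",P); np.save(n+"I.npy",im)
    print(r.calibration(n))
E
```

```text
{'time': 0.0, 'joint_pos': array([-7.22745297e+01,  7.51572625e+00,  8.53314025e+01, -1.43336567e-03,
        8.72621914e+01, -4.89471248e+00]), 'qd': array([-0.0241055 ,  0.04892306, -0.04137146, -0.05961282,  0.08929494,
       -0.06940522]), 'joint_efforts': array([-4.03447684e-04, -5.69404364e+01, -5.00553453e+01, -2.29592606e-04,
        1.48297870e-02, -2.14115829e-05]), 'tool_pos': array([ 230.60538874, -553.33457328,  249.2176182 ]), 'tcp_rot': array([-1.79890956e+02, -7.90136143e-03,  2.26202451e+01]), 'ft_force': array([-0.60891911,  0.29460468, -0.84135579]), 'wrist_torque': array([-0.01813003, -0.02543499, -0.00075899]), 'grip_force': 0.0, 'finger_gap': 85.37982808548608}
{'vfov': 46.242257178566504, 'cx': 286.1473632403429, 'cy': 209.288991832962, 'rvec': array([ 1.55836802,  2.30832084, -0.61141313]), 'tvec': array([ 215.73465218, -405.22276608, 1869.38405495])}
{'vfov': 51.527688525701855, 'cx': 274.62699640269034, 'cy': 212.2029502548398, 'rvec': array([ 2.14128364, -2.13339054,  0.14025351]), 'tvec': array([   6.88426389,  599.82173371, 1226.6209583 ])}
```

View pics/scene1.png

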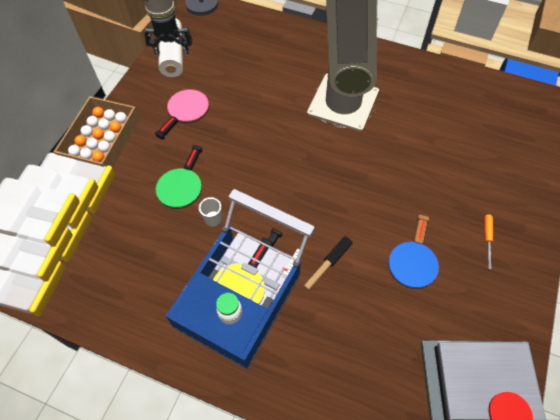

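View pics/top1.png

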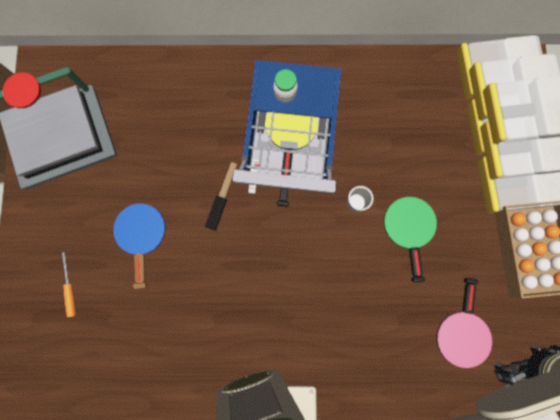

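The scene view shows the tester (blue housing, about (235,295)) with the lamp bar at (270,212). In the top view the bar is at (285,181), the pull's end at (284,197), the cup at (361,198), the roller at (218,200) and the orange and white scale near (254,170). Next I fit the poses.

```bash
python3 - <<'E'
from h import *
for n in ("top","scene"):
    P=np.load(n+"P.npy"); im=np.load(n+"I.npy"); z=P[...,2]
    reg=(P[...,0]>350)&(P[...,0]<1050)&(abs(P[...,1])<250)
    def rect(m,t):
        k,l,st,_=cv2.connectedComponentsWithStats(m.astype(np.uint8))
        i=1+np.argmax(st[1:,4]); q=P[l==i]
        print(n,t,len(q),cv2.minAreaRect(q[:,:2].astype(np.float32)),"z",np.median(q[:,2]),"px",st[i])
    rect(reg&(z>212)&(z<245),"bar")
    rect(reg&(z>112)&(z<128),"housing top")
    hsv=cv2.cvtColor(im,cv2.COLOR_BGR2HSV); h,s,v=cv2.split(hsv)
    rect(reg&(z<75)&(z>35)&(v<70)&(s<120),"dark pull")
    rect(reg&(h>20)&(h<35)&(s>150)&(v>120),"yellow")
    rect(reg&(h>4)&(h<20)&(s>190)&(v>150),"orange"); rect(reg&((h<3)|(h>176))&(s>170)&(v>120),"red")
    rect(reg&(z>55)&(z<90)&(s<60)&(v>150)&(P[...,1]<0),"cup")
im=np.load("topI.npy"); a=cv2.resize(im[130:220,225:345],None,fx=6,fy=6,interpolation=cv2.INTER_CUBIC); cv2.imwrite("pics/c1.png",a)
E
```

```text
top bar 1262 ((653.4769287109375, -16.096450805664062), (259.0430908203125, 31.453855514526367), 83.67713165283203) z 225.8926112548885 px [ 233  170  103   23 1262]
top housing top 4962 ((863.86474609375, -39.303924560546875), (250.38148498535156, 322.37030029296875), 83.66334533691406) z 118.79885421601813 px [ 243   60   98  117 4962]
top dark pull 103 ((642.4467163085938, -13.917379379272461), (32.02805709838867, 49.055381774902344), 89.6430435180664) z 54.585404169612715 px [277 189  12  18 103]Traceback (most recent call last):
  File "<stdin>", line 13, in <module>
  File "<stdin>", line 7, in rect
    return _wrapfunc(a, 'argmax', axis=axis, out=out, **kwds)
    return bound(*args, **kwds)
ValueError: attempt to get argmax of an empty sequence
```

```bash
python3 - <<'E'
from h import *
yaw=np.radians(-6.33); O=np.array([704,-21.7]); C=np.array([[np.cos(yaw),np.sin(yaw)],[-np.sin(yaw),np.cos(yaw)]])
for n in ("top","scene"):
    P=np.load(n+"P.npy"); im=np.load(n+"I.npy")
    L=P.copy(); L[...,:2]=(P[...,:2]-O)@C.T
    h,s,v=cv2.split(cv2.cvtColor(im,cv2.COLOR_BGR2HSV))
    near=(L[...,0]>-130)&(L[...,0]<200)&(abs(L[...,1])<130)&(L[...,2]>25)&(L[...,2]<200)
    def show(m,t):
        q=L[m&near]
        if len(q): print(n,t,len(q),np.percentile(q,[2,50,98],axis=0).round(1).tolist())
    show((v<70)&(L[...,0]<0)&(L[...,2]<60)&(L[...,2]>45)&(abs(L[...,1])<40),"pull")
    show((h>20)&(h<35)&(s>130)&(v>100),"yellow"); show((h>3)&(h<20)&(s>150)&(v>120),"orange")
    show(((h<3)|(h>176))&(s>150)&(v>90)&(L[...,1]>60),"red pointer")
    # pull rows
    if n=="top":
        for row in range(188,210): print(row,[(int(u),im[row,u].tolist(),L[row,u].round(0).tolist()) for u in (281,284,287)])
im=np.load("topI.npy"); cv2.imwrite("pics/c1.png",cv2.resize(im[130:220,225:345],None,fx=6,fy=6,interpolation=cv2.INTER_CUBIC))
E
```

```text
top pull 105 [[-85.7, -14.5, 46.9], [-71.7, -1.3, 54.5], [-38.3, 14.7, 59.3]]
top yellow 108 [[87.9, -63.4, 87.0], [160.4, 5.6, 91.4], [175.3, 48.1, 95.7]]
188 [(281, [66, 66, 74], [-35.0, 9.0, 52.0]), (284, [77, 77, 80], [-35.0, -0.0, 56.0]), (287, [82, 83, 90], [-65.0, -11.0, 209.0])]
189 [(281, [55, 58, 64], [-39.0, 8.0, 60.0]), (284, [66, 68, 69], [-38.0, -1.0, 56.0]), (287, [53, 59, 65], [-36.0, -9.0, 54.0])]
190 [(281, [54, 57, 62], [-42.0, 8.0, 58.0]), (284, [70, 71, 72], [-41.0, -1.0, 56.0]), (287, [52, 58, 65], [-39.0, -10.0, 54.0])]
191 [(281, [57, 60, 63], [-44.0, 7.0, 56.0]), (284, [70, 69, 72], [-43.0, -1.0, 52.0]), (287, [49, 54, 66], [-43.0, -10.0, 56.0])]
192 [(281, [64, 65, 69], [-47.0, 7.0, 52.0]), (284, [62, 67, 66], [-46.0, -2.0, 55.0]), (287, [43, 51, 63], [-45.0, -10.0, 56.0])]
193 [(281, [64, 67, 68], [-49.0, 7.0, 51.0]), (284, [70, 72, 73], [-49.0, -2.0, 54.0]), (287, [44, 53, 65], [-48.0, -11.0, 53.0])]
194 [(281, [64, 66, 69], [-53.0, 7.0, 54.0]), (284, [67, 68, 69], [-52.0, -2.0, 53.0]), (287, [40, 48, 65], [-51.0, -11.0, 53.0])]
195 [(281, [62, 64, 66], [-
[... 1476 characters left out ...]
, [-86.0, -6.0, 47.0]), (287, [39, 48, 70], [-85.0, -15.0, 45.0])]
207 [(281, [47, 68, 98], [-82.0, 3.0, -0.0]), (284, [42, 60, 92], [-81.0, -6.0, -2.0]), (287, [39, 60, 93], [-81.0, -15.0, 3.0])]
208 [(281, [49, 68, 102], [-85.0, 3.0, -3.0]), (284, [43, 63, 99], [-85.0, -6.0, 4.0]), (287, [47, 67, 101], [-83.0, -15.0, -2.0])]
209 [(281, [49, 70, 104], [-88.0, 3.0, -1.0]), (284, [44, 65, 101], [-88.0, -7.0, 4.0]), (287, [44, 64, 99], [-87.0, -16.0, 2.0])]
scene pull 107 [[-81.9, -13.0, 45.3], [-63.6, 2.2, 54.3], [-36.5, 17.1, 59.2]]
scene yellow 862 [[90.4, -70.6, 85.8], [133.9, -1.4, 91.9], [160.8, 69.5, 98.4]]
scene red pointer 2 [[24.8, 85.7, 62.4], [25.1, 87.4, 65.0], [25.3, 89.2, 67.5]]
```

View pics/c1.png

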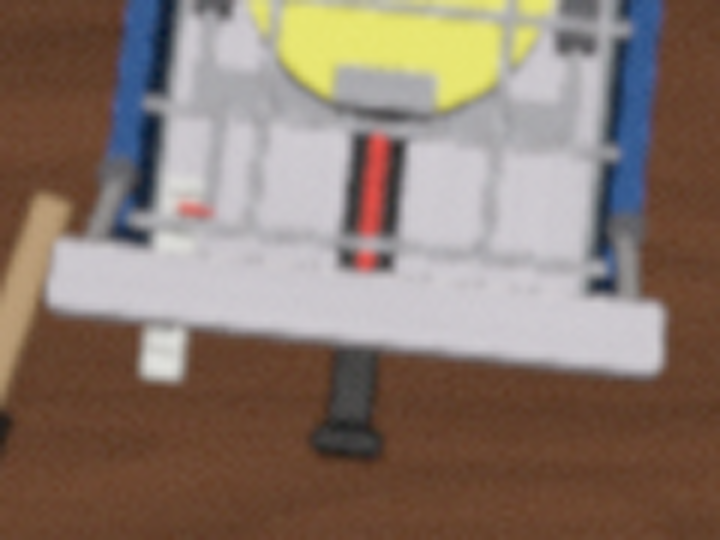

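The crop shows the pointer near (195,210) and the pull's flare at (345,440), so the pull's outer end is at tester x ≈ -84.5 and its grip point at ≈ (-55, 0, 45). The bar hides the mark for now.

```bash
cat >> h.py <<'E'
yaw=-6.33; O=np.array([704,-21.7,0]); B=R.from_euler('z',yaw,degrees=True).as_matrix()
def state():
    s=r.sense(); W=R.from_euler('xyz',s["tcp_rot"],degrees=True).as_matrix()
    p=np.array(s["tool_pos"])
    print("t %.2f local"%s["time"],(B.T@(p-O)).round(1),"F",(B.T@s["ft_force"]).round(1),"gap %.1f grip %.1f"%(s["finger_gap"],s["grip_force"]))
    return p,W
def go(x,y,z,tilt=40):
    p,W=state(); c,s=np.cos(np.radians(tilt)),np.sin(np.radians(tilt))
    T=B@np.array([[c,0,s],[0,-1,0],[s,0,-c]])
    d=B@np.array([x,y,z])+O-p
    print("d(tool,m)",(W.T@d/1000).round(4),"after-turn axes",(T.T@d/1000).round(4),"rotvec",R.from_matrix(W.T@T).as_rotvec(degrees=True).round(2))
E
python3 -c "
from h import *
go(-180,0,250)"
```

```text
t 0.10 local [-411.8 -580.6  249.4] F [0.4 0.1 0.1] gap 85.2 grip 0.0
d(tool,m) [ 4.839e-01 -3.959e-01  1.000e-04] after-turn axes [ 0.178  -0.5806  0.1485] rotvec [-10.19  39.15  27.72]
```

```bash
python3 -m handwheel '[[0.0302,-0.0247,0,0,0,0,0.085],[0.0302,-0.0247,0,0,0,0,0.085],[0.0302,-0.0247,0,0,0,0,0.085],[0.0302,-0.0247,0,0,0,0,0.085],[0.0302,-0.0247,0,0,0,0,0.085],[0.0302,-0.0247,0,0,0,0,0.085],[0.0302,-0.0247,0,0,0,0,0.085],[0.0302,-0.0247,0,0,0,0,0.085]]' 40 >/dev/null
python3 -m handwheel '[[0.0302,-0.0247,0,0,0,0,0.085],[0.0302,-0.0247,0,0,0,0,0.085],[0.0302,-0.0247,0,0,0,0,0.085],[0.0302,-0.0247,0,0,0,0,0.085],[0.0302,-0.0247,0,0,0,0,0.085],[0.0302,-0.0247,0,0,0,0,0.085],[0.0302,-0.0247,0,0,0,0,0.085],[0.0302,-0.0247,0,0,0,0,0.085]]' >/dev/null
python3 -m handwheel '[[0,0,0,-1.27,4.89,3.46,0.085],[0,0,0,-1.27,4.89,3.46,0.085],[0,0,0,-1.27,4.89,3.46,0.085],[0,0,0,-1.27,4.89,3.46,0.085],[0,0,0,-1.27,4.89,3.46,0.085],[0,0,0,-1.27,4.89,3.46,0.085],[0,0,0,-1.27,4.89,3.46,0.085],[0,0,0,-1.27,4.89,3.46,0.085]]'
python3 - <<'E'
from h import *
go(-55-77,0.5,45+92)
im,d,P=cloud("wrist"); cv2.imwrite("pics/w1.png",im)
E
```

```text
time: 2.1
tool_pos: [524.7, -3.4, 250.3]
tcp_rot: [-180.0, -40.2, -6.5]
ft_force: [-0.4, -0.1, 0.7]
finger_gap: 84.9
grip_force: 0.0
t 2.10 local [-180.2   -1.6  250.3] F [-0.4 -0.1  0.7] gap 84.9 grip 0.0
d(tool,m) [-0.0364 -0.0021  0.1176] after-turn axes [-0.0359 -0.0021  0.1177] rotvec [ 0.06 -0.25 -0.11]
```

View pics/w1.png

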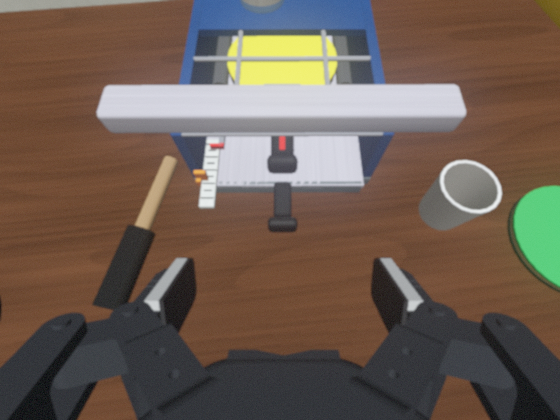

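The wrist view shows the pointer at (217,145), the orange flag at (200,175), the pull from (282,185) to (282,228) and the bat butt at (282,160). The path to the pull is clear. I measure pointer, mark and pull here.

```bash
cat >> h.py <<'E'
def gauge(k=1,show=True):
    im,d,P=cloud("wrist"); L=(P-O)@B
    h,s,v=cv2.split(cv2.cvtColor(im,cv2.COLOR_BGR2HSV))
    near=(L[...,1]>55)&(L[...,1]<135)&(L[...,0]<90)&(L[...,0]>-230)&(L[...,2]>30)&(L[...,2]<110)
    out={}
    for n,m in (("ptr",((h<4)|(h>174))&(s>150)&(v>90)),("mark",(h>6)&(h<20)&(s>190)&(v>130))):
        m=(m&near).astype(np.uint8); k,l,st,_=cv2.connectedComponentsWithStats(m)
        if k<2: print(n,"none"); continue
        i=1+np.argmax(st[1:,4]); q=L[l==i]; vv,uu=np.nonzero(l==i)
        out[n]=q; print(n,len(q),np.percentile(q,[5,50,95],axis=0).round(1).tolist(),"px",uu.mean().round(1),vv.mean().round(1))
    return im,L,out
E
python3 - <<'E'
from h import *
im,L,o=gauge()
h,s,v=cv2.split(cv2.cvtColor(im,cv2.COLOR_BGR2HSV))
for n,zl,zh,xl,xh in (("pull",50,62,-120,-30),("butt",90,105,-80,60)):
    m=(v<80)&(abs(L[...,1])<30)&(L[...,2]>zl)&(L[...,2]<zh)&(L[...,0]>xl)&(L[...,0]<xh)
    print(n,m.sum(),np.percentile(L[m],[2,50,98],axis=0).round(1).tolist())
E
```

```text
ptr 3 [[24.7, 89.0, 63.7], [25.4, 90.3, 63.9], [26.0, 90.4, 64.7]] px 211.3 141.3
mark none
pull 463 [[-82.6, -16.6, 50.9], [-70.5, -0.4, 54.3], [-36.0, 15.0, 56.3]]
butt 1 [[-22.4, -13.5, 91.7], [-22.4, -13.5, 91.7], [-22.4, -13.5, 91.7]]
```

```bash
python3 -m handwheel '[[-0.006,-0.0004,0.0196,0,0,0,0.085],[-0.006,-0.0004,0.0196,0,0,0,0.085],[-0.006,-0.0004,0.0196,0,0,0,0.085],[-0.006,-0.0004,0.0196,0,0,0,0.085],[-0.006,-0.0004,0.0196,0,0,0,0.085],[-0.006,-0.0004,0.0196,0,0,0,0.085]]'
python3 -c "
from h import *
go(-55,0.5,45)"
```

```text
time: 2.7
tool_pos: [574.1, -6.5, 136.8]
tcp_rot: [179.8, -39.9, -6.0]
ft_force: [-0.0, -0.3, 0.6]
finger_gap: 84.7
grip_force: 0.0
t 2.70 local [-130.8    0.8  136.8] F [-0.  -0.3  0.6] gap 84.7 grip 0.0
d(tool,m) [-0.0008  0.0003  0.1191] after-turn axes [-0.001   0.0003  0.1191] rotvec [0.02 0.1  0.23]
```

```bash
python3 -m handwheel '[[0,0,0.0149,0,0,0,0.085],[0,0,0.0149,0,0,0,0.085],[0,0,0.0149,0,0,0,0.085],[0,0,0.0149,0,0,0,0.085],[0,0,0.0149,0,0,0,0.085],[0,0,0.0149,0,0,0,0.085],[0,0,0.0149,0,0,0,0.085],[0,0,0.0149,0,0,0,0.085]]' >/dev/null
python3 -m handwheel '[[0,0,0,0,0,0,0],[0,0,0,0,0,0,0],[0,0,0,0,0,0,0],[0,0,0,0,0,0,0],[0,0,0,0,0,0,0],[0,0,0,0,0,0,0],[0,0,0,0,0,0,0],[0,0,0,0,0,0,0]]' 40 >/dev/null
python3 - <<'E'
from h import *
go(-155,0.5,45)
im=cv2.imread("pics/w1.png"); hs=cv2.cvtColor(im,cv2.COLOR_BGR2HSV)
print(hs[170:181:2,194:207:3].tolist())
E
```

```text
t 4.03 local [-55.1  -0.2  46.9] F [ 2.7 -7.7 -2.6] gap 34.0 grip 40.0
d(tool,m) [-0.0777 -0.0008 -0.0629] after-turn axes [-0.0778 -0.0007 -0.0628] rotvec [ 0.1  -0.07  0.09]
[[[15, 133, 198], [17, 142, 217], [17, 148, 217], [15, 101, 219], [23, 5, 190]], [[17, 151, 220], [18, 153, 232], [18, 151, 232], [18, 151, 228], [10, 12, 193]], [[11, 124, 162], [14, 151, 176], [13, 149, 176], [14, 145, 174], [8, 36, 165]], [[179, 54, 104], [10, 143, 148], [9, 136, 148], [10, 136, 144], [8, 92, 136]], [[10, 66, 132], [17, 149, 207], [16, 153, 193], [10, 132, 147], [10, 116, 143]], [[11, 102, 137], [18, 153, 227], [16, 137, 209], [14, 25, 193], [11, 25, 194]]]
```

The gap stopped at 34 mm, so the pads caught the 36 mm flare. I'll regrip farther in and slightly higher.

```bash
python3 -m handwheel '[[0,0,0,0,0,0,0.07],[0,0,0,0,0,0,0.07],[0,0,0,0,0,0,0.07]]' >/dev/null
python3 -c "
from h import *
go(-48.5,0.3,50)"
```

```text
t 4.28 local [-55.2   1.   46.6] F [-0.6 -0.9 -0. ] gap 69.3 grip 0.0
d(tool,m) [0.0074 0.0007 0.0017] after-turn axes [0.0074 0.0007 0.0017] rotvec [ 0.02 -0.06  0.1 ]
```

```bash
python3 -m handwheel '[[0.0037,0.0003,0.0008,0,0,0,0.07],[0.0037,0.0003,0.0008,0,0,0,0.07],[0,0,0,0,0,0,0],[0,0,0,0,0,0,0],[0,0,0,0,0,0,0],[0,0,0,0,0,0,0],[0,0,0,0,0,0,0]]' 40 
python3 -c "
from h import *
go(-148.5,0.3,50)"
```

```text
time: 4.87
tool_pos: [655.5, -16.6, 49.3]
tcp_rot: [179.9, -40.0, -6.2]
ft_force: [1.2, -4.2, 0.7]
finger_gap: 21.5
grip_force: 42.4
t 4.87 local [-48.7  -0.3  49.3] F [ 1.6 -4.   0.7] gap 21.5 grip 42.4
d(tool,m) [-0.076  -0.0006 -0.0647] after-turn axes [-0.076  -0.0006 -0.0647] rotvec [ 0.06 -0.01  0.08]
```

```bash
python3 -m handwheel '[[-0.0038,0,-0.0032,0,0,0,0],[-0.0077,0,-0.0064,0,0,0,0],[-0.0077,0,-0.0064,0,0,0,0],[-0.0077,0,-0.0064,0,0,0,0],[-0.0077,0,-0.0064,0,0,0,0],[-0.0077,0,-0.0064,0,0,0,0],[-0.0077,0,-0.0064,0,0,0,0],[-0.0077,0,-0.0064,0,0,0,0]]' >/dev/null
python3 -m handwheel '[[-0.0077,0,-0.0064,0,0,0,0],[-0.0077,0,-0.0064,0,0,0,0],[-0.0038,0,-0.0032,0,0,0,0],[-0.0031,0,-0.0026,0,0,0,0],[-0.0015,0,-0.0013,0,0,0,0],[0,0,0,0,0,0,0]]' 
python3 -c "
from h import *
go(-148.5,0.3,50)"
```

```text
time: 6.03
tool_pos: [564.9, -6.6, 65.2]
tcp_rot: [179.9, -42.0, -6.3]
ft_force: [55.6, -9.6, -2.7]
finger_gap: 20.5
grip_force: 72.5
t 6.03 local [-139.9   -0.4   65.2] F [56.3 -3.4 -2.7] gap 20.5 grip 72.5
d(tool,m) [-0.0165 -0.0007  0.0056] after-turn axes [-0.0163 -0.0007  0.0062] rotvec [ 0.04 -2.02  0.03]
```

```bash
python3 -m handwheel '[[0.0027,0,0.0022,0,0,0,0],[0.0027,0,0.0022,0,0,0,0],[0,0,0,0,0,0,0]]' 
python3 - <<'E'
from h import *
go(-148.5,0.3,50); print(r.sense()["joint_pos"].round(1))
im,d,P=cloud("wrist"); cv2.imwrite("pics/w2.png",im)
E
```

```text
time: 6.28
tool_pos: [570.8, -7.2, 65.0]
tcp_rot: [179.9, -41.8, -6.3]
ft_force: [0.8, -7.4, 41.6]
finger_gap: 20.0
grip_force: 77.9
t 6.28 local [-134.    -0.3   65. ] F [ 1.6 -7.3 41.6] gap 20.0 grip 77.9
d(tool,m) [-0.0209 -0.0006  0.0015] after-turn axes [-0.0208 -0.0006  0.0022] rotvec [ 0.05 -1.84  0.06]
[ -5.5 -14.5 137.5  -2.3  15.2  92.7]
```

View pics/w2.png

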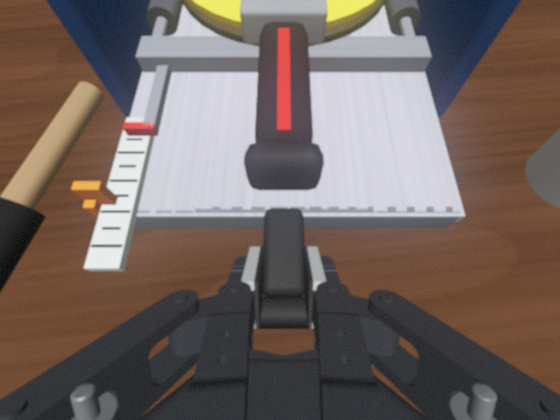

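The wrist view shows the tray well out, the pointer at (140,128), the mark at (88,186) and the pads on the pull at (283,280). The arm is at its elbow limit because of the tilt, so I'll open, reduce the tilt and regrip.

```bash
python3 -m handwheel '[[0,0,0,0,0,0,0.07],[0,0,0,0,0,0,0.07],[0,0,0,0,0,0,0.07],[0,0,0,0,0,0,0.07]]' >/dev/null
python3 - <<'E'
from h import *
go(-140,0.3,50,20); print(r.sense()["joint_pos"].round(1))
im,d,P=cloud("wrist"); L=(P-O)@B
h,s,v=cv2.split(cv2.cvtColor(im,cv2.COLOR_BGR2HSV))
m=(abs(L[...,1])<18)&(L[...,2]>50)&(L[...,2]<62)&(v<90)&(L[...,0]<-60)
print("pull",m.sum(),np.percentile(L[m],[1,50,99],axis=0).round(1).tolist())
m=(L[...,1]>35)&(L[...,1]<60)&(L[...,2]>38)&(L[...,2]<62)&(L[...,0]<0)
print("tray floor",m.sum(),np.percentile(L[m],[1,50,99],axis=0).round(1).tolist())
E
```

```text
t 6.67 local [-148.7    0.2   48.3] F [-0.  -0.1 -1.1] gap 68.1 grip 0.0
d(tool,m) [ 0.0078 -0.0001  0.0042] after-turn axes [ 0.0088 -0.0001  0.0013] rotvec [  0.04 -19.91   0.09]
[ -5.4 -14.2 138.4  -2.2  15.8  92.7]
pull 6355 [[-157.8, -16.5, 50.5], [-136.5, -0.9, 54.8], [-100.0, 15.0, 56.4]]
tray floor 6209 [[-148.6, 35.2, 39.8], [-62.5, 46.7, 45.2], [-1.5, 59.7, 60.2]]
```

```bash
python3 - <<'E'
from h import *
im,d,P=cloud("wrist"); L=(P-O)@B; cv2.imwrite("pics/w3.png",im)
for u in (175,285,390):
    print(u,[(v,*L[v,u].round(0).astype(int).tolist()) for v in range(150,345,8) if d[v,u]>0])
E
```

```text
175 [(150, -77, 60, 46), (158, -81, 60, 44), (166, -87, 59, 46), (174, -92, 58, 46), (182, -97, 57, 46), (190, -98, 60, 39), (198, -98, 63, 28), (206, -91, 74, -1), (214, -96, 73, -2), (222, -103, 72, -1), (230, -108, 71, 0), (238, -114, 71, -1), (246, -119, 70, -1), (254, -124, 69, -1), (262, -129, 68, -1), (270, -135, 67, 0), (278, -150, 46, 57), (286, -155, 41, 72), (294, -159, 39, 77), (302, -162, 37, 79), (310, -165, 36, 83), (318, -167, 34, 87), (326, -170, 30, 98), (334, -172, 29, 100), (342, -174, 28, 104)]
285 [(150, -98, -1, 78), (158, -82, -1, 45), (166, -87, -1, 45), (174, -92, -1, 45), (182, -102, -1, 54), (190, -106, -1, 54), (198, -111, -1, 56), (206, -114, -1, 54), (214, -119, -1, 55), (222, -123, -1, 55), (230, -127, -1, 55), (238, -131, -1, 55), (246, -135, -1, 55), (254, -138, -1, 55), (262, -142, -1, 55), (270, -145, -1, 53), (278, -149, -1, 55), (286, -153, -1, 55), (294, -156, -1, 54), (302, -158, -1, 44), (310, -158, -1, -2), (318, -163, -1, 0), (326, -167, -1, -1), (334, -171, -1, -1), (342, -176, -1, 0)]
390 [(150, -76, -60, 45), (158, -81, -60, 45), (166, -87, -59, 46), (174, -92, -58, 46), (182, -97, -57, 45), (190, -98, -59, 39), (198, -98, -63, 28), (206, -91, -73, -1), (214, -97, -72, 0), (222, -102, -72, -1), (230, -108, -71, -1), (238, -114, -70, -1), (246, -119, -70, -2), (254, -124, -69, -1), (262, -129, -68, -1), (270, -145, -48, 53), (278, -150, -46, 58), (286, -155, -41, 71), (294, -158, -40, 73), (302, -162, -37, 80), (310, -165, -35, 83), (318, -167, -34, 87), (326, -170, -30, 99), (334, -172, -29, 101), (342, -174, -29, 101)]
```

View pics/w3.png

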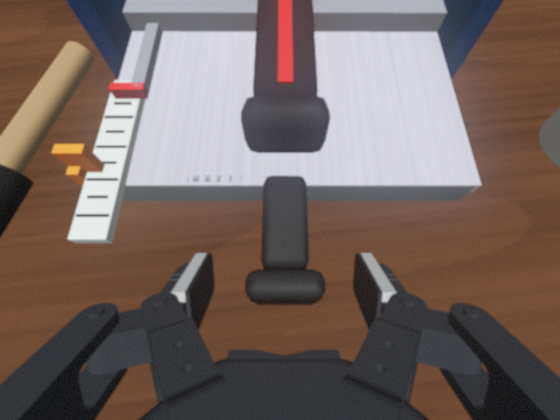

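The tray edge is now at tester x = -98, and the butt end is at -98, which matches the given geometry at the stop. So the tray started about 25 mm out, and the 56 N was the stop. In w3 the pointer is at (128,89) and the mark at (75,155). Next I measure the gauge and rise.

```bash
sed -i 's/(h>6)&(h<20)&(s>190)&(v>130)/(h>6)\&(h<21)\&(s>115)\&(v>120)/; s/s>150)&(v>90)),("mark"/s>130)\&(v>80)),("mark"/' h.py
python3 -m handwheel '[[0.0072,0,-0.0086,0,0,0,0.085],[0.0072,0,-0.0086,0,0,0,0.085],[0.0072,0,-0.0086,0,0,0,0.085],[0.0072,0,-0.0086,0,0,0,0.085],[0.0072,0,-0.0086,0,0,0,0.085],[0.0072,0,-0.0086,0,0,0,0.085],[0.0072,0,-0.0086,0,0,0,0.085],[0.0072,0,-0.0086,0,0,0,0.085]]' >/dev/null
python3 - <<'E'
from h import *
go(-105,-1,146,35); print(r.sense()["joint_pos"].round(1))
im,L,o=gauge(); cv2.imwrite("pics/w4.png",im)
h,s,v=cv2.split(cv2.cvtColor(im,cv2.COLOR_BGR2HSV))
m=(v<80)&(abs(L[...,1])<25)&(L[...,2]>78)&(L[...,2]<110)&(L[...,0]<20)&(L[...,0]>-130)
print("bat",m.sum(),np.percentile(L[m],[1,50,99],axis=0).round(1).tolist())
m=(abs(abs(L[...,1])-45)<15)&(L[...,2]>42)&(L[...,2]<50)&(L[...,0]<-50); print("edge",np.percentile(L[m],1,axis=0))
if "mark" in o: print(o["mark"][np.argsort(o["mark"][:,2])[::8]].round(0).tolist())
E
```

```text
t 7.43 local [-149.1    0.4  137.6] F [-0.1  0.1 -0.1] gap 85.0 grip 0.0
d(tool,m) [0.0393 0.0014 0.0218] after-turn axes [0.041  0.0014 0.0184] rotvec [ 0.03 -4.85  0.09]
[ -5.4 -27.2 136.7  -1.2  30.6  91.7]
ptr 83 [[-51.1, 77.3, 63.3], [-49.7, 85.6, 64.5], [-47.2, 91.6, 65.5]] px 178.3 171.3
mark 307 [[-98.3, 94.4, 53.7], [-93.7, 102.2, 65.3], [-89.8, 107.5, 69.7]] px 149.1 222.9
bat 431 [[-98.6, -15.7, 80.9], [-97.8, -0.6, 90.0], [-80.5, 14.3, 95.6]]
edge [-98.27707401 -59.47035394  42.96314576]
[[-98.0, 107.0, 45.0], [-98.0, 107.0, 50.0], [-99.0, 105.0, 54.0], [-98.0, 103.0, 56.0], [-99.0, 104.0, 56.0], [-98.0, 104.0, 57.0], [-95.0, 105.0, 57.0], [-97.0, 108.0, 57.0], [-96.0, 102.0, 57.0], [-95.0, 108.0, 57.0], [-94.0, 99.0, 58.0], [-94.0, 99.0, 58.0], [-94.0, 101.0, 59.0], [-94.0, 99.0, 59.0], [-94.0, 104.0, 61.0], [-94.0, 102.0, 61.0], [-93.0, 94.0, 62.0], [-94.0, 100.0, 63.0], [-94.0, 108.0, 64.0], [-94.0, 101.0, 65.0], [-94.0, 104.0, 66.0], [-94.0, 98.0, 67.0], [-94.0, 96.0, 67.0], [-93.0, 101.0, 68.0], [-91.0, 107.0, 68.0], [-91.0, 102.0, 69.0], [-89.0, 96.0, 69.0], [-94.0, 97.0, 69.0], [-92.0, 96.0, 69.0], [-92.0, 105.0, 69.0], [-92.0, 108.0, 69.0], [-93.0, 105.0, 69.0], [-92.0, 98.0, 69.0], [-91.0, 103.0, 69.0], [-90.0, 102.0, 70.0], [-93.0, 100.0, 70.0], [-91.0, 103.0, 70.0], [-92.0, 102.0, 70.0], [-90.0, 104.0, 71.0]]
```

```bash
python3 -m handwheel '[[0,0,0,0,-4.8,0.1,0.085],[0.01,0.0003,0.0046,0,0,0,0.085],[0.01,0.0003,0.0046,0,0,0,0.085],[0.01,0.0003,0.0046,0,0,0,0.085],[0.01,0.0003,0.0046,0,0,0,0.085],[0,0,0,0,0,0,0.085]]'
python3 -c "
from h import *
go(-66,-0.8,88,35)"
```

```text
time: 7.98
tool_pos: [600.6, -11.3, 146.2]
tcp_rot: [180.0, -35.2, -6.4]
ft_force: [0.9, -0.6, 1.1]
finger_gap: 85.1
grip_force: 0.0
t 7.98 local [-103.9   -1.   146.2] F [ 0.9 -0.5  1.1] gap 85.1 grip 0.0
d(tool,m) [-0.0025 -0.0003  0.0694] after-turn axes [-0.0023 -0.0002  0.0694] rotvec [ 0.04 -0.18 -0.02]
```

```bash
python3 -m handwheel '[[-0.0004,0,0.0115,0,0,0,0.085],[-0.0004,0,0.0115,0,0,0,0.085],[-0.0004,0,0.0115,0,0,0,0.085],[-0.0004,0,0.0115,0,0,0,0.085],[-0.0004,0,0.0115,0,0,0,0.085],[-0.0004,0,0.0115,0,0,0,0.085],[0,0,0,0,0,0,0.085]]' >/dev/null
python3 -m handwheel '[[0,0,0,0,0,0,0],[0,0,0,0,0,0,0],[0,0,0,0,0,0,0],[0,0,0,0,0,0,0],[0,0,0,0,0,0,0],[0,0,0,0,0,0,0],[0,0,0,0,0,0,0],[0,0,0,0,0,0,0]]' 60
python3 - <<'E'
from h import *
state(); im,L,o=gauge(); cv2.imwrite("pics/w5.png",im)
E
```

```text
time: 9.23
tool_pos: [638.2, -14.9, 90.3]
tcp_rot: [-180.0, -35.3, -6.3]
ft_force: [-1.9, 5.4, 6.0]
finger_gap: 27.8
grip_force: 58.4
t 9.23 local [-66.1  -0.5  90.3] F [-2.5  5.2  6. ] gap 27.8 grip 58.4
ptr 260 [[-49.6, 76.2, 63.6], [-47.6, 83.8, 64.8], [-45.6, 91.8, 65.8]] px 132.0 251.3
mark 470 [[-94.4, 95.3, 56.6], [-89.6, 103.2, 68.7], [-84.4, 107.7, 70.1]] px 81.9 332.1
```

```bash
python3 -m handwheel '[[-0.0016,0,-0.0011,0,0,0,0],[-0.0033,0,-0.0023,0,0,0,0],[-0.0033,0,-0.0023,0,0,0,0],[-0.0033,0,-0.0023,0,0,0,0],[-0.0033,0,-0.0023,0,0,0,0],[-0.0033,0,-0.0023,0,0,0,0],[-0.0033,0,-0.0023,0,0,0,0],[-0.0033,0,-0.0023,0,0,0,0]]'
python3 - <<'E'
from h import *
state(); im,L,o=gauge(); cv2.imwrite("pics/w6.png",im); print(r.sense()["joint_pos"].round(1))
q=o["mark"]; q=q[q[:,2]>68]; print("mark top",np.percentile(q,[3,50,97],axis=0).round(1).tolist())
q=o["ptr"]; print("ptr",np.percentile(q,[3,50,97],axis=0).round(1).tolist())
E
```

```text
time: 9.95
tool_pos: [608.9, -11.8, 90.6]
tcp_rot: [-180.0, -35.4, -6.4]
ft_force: [8.1, 3.7, -0.8]
finger_gap: 27.6
grip_force: 64.0
t 9.95 local [-95.7  -0.6  90.6] F [ 7.6  4.6 -0.8] gap 27.6 grip 64.0
ptr 239 [[-78.8, 76.7, 61.7], [-77.4, 86.0, 64.6], [-74.7, 92.2, 65.7]] px 129.7 251.7
mark 466 [[-97.5, 94.8, 56.4], [-92.1, 103.1, 68.6], [-85.7, 107.6, 70.1]] px 93.9 278.4
[ -5.7  -8.7 126.3  -0.8  27.   91.2]
mark top [[-93.7, 94.1, 68.3], [-91.2, 100.9, 69.3], [-88.9, 107.5, 70.4]]
ptr [[-78.8, 76.2, 60.3], [-77.4, 86.0, 64.6], [-74.6, 92.6, 65.8]]
```

View pics/w6.png

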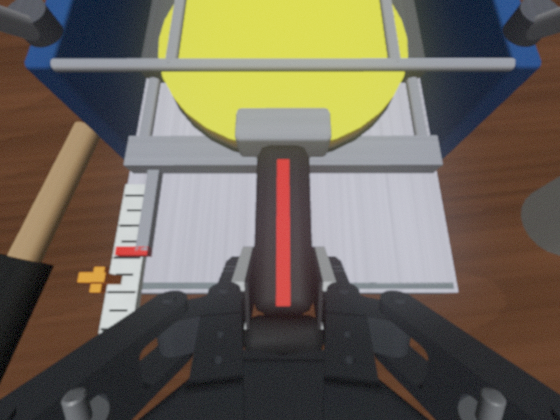

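In w6 the pointer is at (130,251) and the mark at (94,278), with the grip good. About 14.5 mm remains.

```bash
python3 -m handwheel '[[-0.0019,0,-0.0013,0,0,0,0],[-0.0019,0,-0.0013,0,0,0,0],[-0.0019,0,-0.0013,0,0,0,0],[-0.0019,0,-0.0013,0,0,0,0],[-0.0019,0,-0.0013,0,0,0,0],[-0.0019,0,-0.0013,0,0,0,0],[0,0,0,0,0,0,0]]' >/dev/null
python3 - <<'E'
from h import *
state(); im,L,o=gauge(); cv2.imwrite("pics/w7.png",im)
q=o["mark"]; q=q[q[:,2]>68]; print("mark top",np.percentile(q,[3,50,97],axis=0).round(1).tolist())
q=o["ptr"]; q=q[q[:,2]>63];print("ptr",np.percentile(q,[3,50,97],axis=0).round(1).tolist())
m=(abs(abs(L[...,1])-55)<10)&(L[...,2]>42)&(L[...,2]<50)&(L[...,0]<-50); print("edge",np.percentile(L[m],[1,2],axis=0).round(1))
E
```

```text
t 10.58 local [-109.2   -0.6   90.7] F [ 8.7  4.  -0.9] gap 27.6 grip 65.5
ptr 252 [[-92.2, 76.7, 62.4], [-90.7, 86.0, 64.7], [-88.2, 92.8, 65.9]] px 129.5 251.3
mark 457 [[-97.7, 95.0, 56.7], [-92.8, 102.9, 68.5], [-85.9, 107.7, 70.1]] px 99.0 254.5
mark top [[-93.8, 94.1, 68.2], [-91.3, 100.9, 69.2], [-88.9, 107.8, 70.4]]
ptr [[-92.2, 75.8, 63.3], [-90.5, 85.7, 64.8], [-88.1, 92.9, 66.1]]
edge [[-98.  -64.6  43.8]
 [-97.5 -64.2  44. ]]
```

View pics/w7.png

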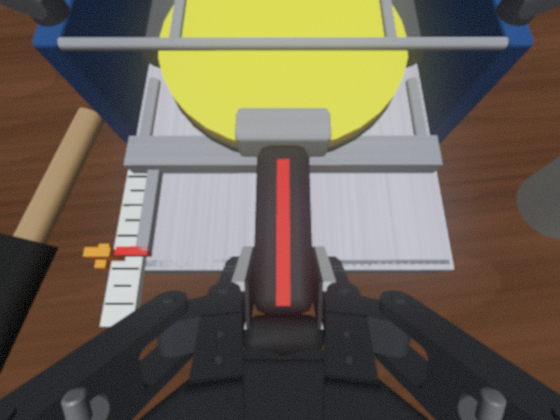

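The pointer (130,251) is level with the mark to within about 1 mm, and the 9 N pull keeps the tray at its stop. I'll trim 0.7 mm and hold.

```bash
python3 -m handwheel '[[-0.0006,0,-0.0004,0,0,0,0],[0,0,0,0,0,0,0],[0,0,0,0,0,0,0],[0,0,0,0,0,0,0],[0,0,0,0,0,0,0],[0,0,0,0,0,0,0],[0,0,0,0,0,0,0],[0,0,0,0,0,0,0]]' >/dev/null
for i in 1 2 3; do python3 -m handwheel '[[0,0,0,0,0,0,0],[0,0,0,0,0,0,0],[0,0,0,0,0,0,0],[0,0,0,0,0,0,0],[0,0,0,0,0,0,0],[0,0,0,0,0,0,0],[0,0,0,0,0,0,0],[0,0,0,0,0,0,0]]' >/dev/null; done
python3 - <<'E'
from h import *
state(); im,L,o=gauge()
q=o["mark"]; q=q[q[:,2]>68]; print("mark top",np.percentile(q,[3,50,97],axis=0).round(1).tolist())
q=o["ptr"]; q=q[q[:,2]>63];print("ptr",np.percentile(q,[3,50,97],axis=0).round(1).tolist())
E
```

```text
t 13.30 local [-109.7   -0.6   90.6] F [ 8.5  5.7 -1.5] gap 28.1 grip 65.5
ptr 284 [[-92.7, 76.2, 62.2], [-90.8, 85.0, 64.6], [-88.7, 93.0, 65.7]] px 130.8 251.0
mark 464 [[-97.7, 94.8, 56.3], [-92.7, 102.9, 68.4], [-85.7, 107.7, 70.0]] px 99.0 253.6
mark top [[-93.9, 94.1, 68.2], [-91.4, 100.9, 69.2], [-88.9, 107.7, 70.4]]
ptr [[-92.7, 75.9, 63.5], [-90.8, 84.8, 64.6], [-88.6, 93.2, 65.9]]
```

```bash
python3 -m handwheel '[[0.0013,0,0.0009,0,0,0,0],[0.0026,0,0.0018,0,0,0,0],[0.0026,0,0.0018,0,0,0,0],[0.0026,0,0.0018,0,0,0,0],[0.0026,0,0.0018,0,0,0,0],[0.0026,0,0.0018,0,0,0,0],[0.0026,0,0.0018,0,0,0,0],[0.0026,0,0.0018,0,0,0,0]]' >/dev/null
python3 -m handwheel '[[0.0026,0,0.0018,0,0,0,0],[0.0026,0,0.0018,0,0,0,0],[0.0026,0,0.0018,0,0,0,0],[0.0026,0,0.0018,0,0,0,0],[0.0026,0,0.0018,0,0,0,0],[0.0020,0,0.0014,0,0,0,0],[0.0012,0,0.0008,0,0,0,0],[0,0,0,0,0,0,0]]'
python3 - <<'E'
from h import *
go(-66,-0.6,90.5,35); im,L,o=gauge()
q=o["mark"]; q=q[q[:,2]>68]; print("mark top",np.percentile(q,[3,50,97],axis=0).round(1).tolist())
q=o["ptr"]; q=q[q[:,2]>63];print("ptr",np.percentile(q,[3,50,97],axis=0).round(1).tolist())
E
```

```text
time: 14.68
tool_pos: [637.5, -14.9, 90.4]
tcp_rot: [-180.0, -35.4, -6.3]
ft_force: [2.5, 5.6, 4.2]
finger_gap: 27.9
grip_force: 62.2
t 14.68 local [-66.9  -0.6  90.4] F [1.8 5.8 4.2] gap 27.9 grip 62.2
d(tool,m) [0.0008 0.     0.0005] after-turn axes [0.0008 0.     0.0004] rotvec [ 0.   -0.36 -0.01]
ptr 246 [[-50.1, 76.2, 62.8], [-48.4, 84.8, 64.6], [-46.3, 92.2, 65.8]] px 131.2 251.4
mark 466 [[-95.1, 95.1, 56.7], [-90.0, 103.1, 68.8], [-84.7, 107.8, 70.2]] px 82.3 331.8
mark top [[-93.1, 94.5, 68.2], [-90.8, 101.1, 69.3], [-88.5, 107.8, 70.5]]
ptr [[-50.2, 76.0, 63.4], [-48.3, 84.9, 64.7], [-45.9, 92.7, 66.0]]
```

```bash
python3 -m handwheel '[[0.0007,0,0.0005,0,0,0,0],[0.0004,0,0.0003,0,0,0,0],[0,0,0,0,0,0,0],[0,0,0,0,0,0,0.034],[0,0,0,0,0,0,0.05],[0,0,0,0,0,0,0.085],[0,0,0,0,0,0,0.085],[0,0,0,0,0,0,0.085]]' 
python3 - <<'E'
from h import *
go(-66-45,0.3,90+64,35); im,L,o=gauge()
q=o["mark"]; q=q[q[:,2]>68]; print("mark top",np.percentile(q,[3,50,97],axis=0).round(1).tolist())
q=o["ptr"]; q=q[q[:,2]>63];print("ptr",np.percentile(q,[3,50,97],axis=0).round(1).tolist())
E
```

```text
time: 15.4
tool_pos: [637.1, -15.5, 88.4]
tcp_rot: [180.0, -35.1, -6.4]
ft_force: [1.2, 0.6, -0.3]
finger_gap: 80.2
grip_force: 0.0
t 15.40 local [-67.2  -1.3  88.4] F [ 1.2  0.7 -0.3] gap 80.2 grip 0.0
d(tool,m) [ 0.002  -0.0015 -0.0789] after-turn axes [ 0.0018 -0.0016 -0.0789] rotvec [ 0.05 -0.15 -0.03]
ptr 205 [[-49.4, 76.3, 63.6], [-47.9, 85.8, 64.6], [-45.6, 92.2, 65.6]] px 126.7 249.1
mark noneTraceback (most recent call last):
  File "<stdin>", line 3, in <module>
KeyError: 'mark'
```

```bash
python3 -m handwheel '[[0.0002,-0.0002,-0.0099,0,0,0,0.085],[0.0002,-0.0002,-0.0099,0,0,0,0.085],[0.0002,-0.0002,-0.0099,0,0,0,0.085],[0.0002,-0.0002,-0.0099,0,0,0,0.085],[0.0002,-0.0002,-0.0099,0,0,0,0.085],[0.0002,-0.0002,-0.0099,0,0,0,0.085],[0.0002,-0.0002,-0.0099,0,0,0,0.085],[0.0002,-0.0002,-0.0099,0,0,0,0.085]]' >/dev/null
python3 -m handwheel '[[0,0,0,0,4.9,0,0.085],[0,0,0,0,0,0,0.085]]' >/dev/null
python3 - <<'E'
from h import *
im,d,P=cloud("wrist"); L=(P-O)@B; cv2.imwrite("pics/w8.png",im)
h,s,v=cv2.split(cv2.cvtColor(im,cv2.COLOR_BGR2HSV))
m=(abs(L[...,1])<10)&(L[...,2]>50)&(L[...,2]<60)&(v<90)&(L[...,0]<-101)
print("pull",m.sum(),np.percentile(L[m],[1,50,99],axis=0).round(1).tolist())
m=(abs(abs(L[...,1])-45)<15)&(L[...,2]>42)&(L[...,2]<50)&(L[...,0]<-50); print("edge",np.percentile(L[m],1,axis=0))
go(-122,-0.5,50,40)
E
```

```text
pull 1676 [[-147.7, -9.7, 51.0], [-126.5, -0.2, 54.9], [-101.8, 9.7, 56.6]]
edge [-96.78618181 -59.3516856   43.23900476]
t 16.33 local [-113.4    0.6  152. ] F [-0.   0.1 -0.4] gap 84.9 grip 0.0
d(tool,m) [-0.0721  0.0011  0.0727] after-turn axes [-0.0722  0.0011  0.0726] rotvec [ 0.04  0.11 -0.01]
```

```bash
python3 -m handwheel '[[-0.0089,0.0001,0.0091,0,0,0,0.085],[-0.0089,0.0001,0.0091,0,0,0,0.085],[-0.0089,0.0001,0.0091,0,0,0,0.085],[-0.0089,0.0001,0.0091,0,0,0,0.085],[-0.0089,0.0001,0.0091,0,0,0,0.085],[-0.0089,0.0001,0.0091,0,0,0,0.085],[-0.0089,0.0001,0.0091,0,0,0,0.085],[-0.0089,0.0001,0.0091,0,0,0,0.085]]' >/dev/null
python3 -m handwheel '[[0,0,0,0,0,0,0],[0,0,0,0,0,0,0],[0,0,0,0,0,0,0],[0,0,0,0,0,0,0],[0,0,0,0,0,0,0],[0,0,0,0,0,0,0],[0,0,0,0,0,0,0],[0,0,0,0,0,0,0]]' 40 
python3 -c "
from h import *
go(-24,-0.5,50)"
```

```text
time: 17.67
tool_pos: [587.1, -9.1, 54.5]
tcp_rot: [180.0, -40.2, -6.3]
ft_force: [-2.5, -3.4, 6.3]
finger_gap: 21.1
grip_force: 41.8
t 17.67 local [-117.6   -0.4   54.5] F [-2.1 -3.6  6.3] gap 21.1 grip 41.8
d(tool,m) [0.0685 0.0001 0.0639] after-turn axes [0.0688 0.0001 0.0636] rotvec [ 0.05 -0.25 -0.01]
```

```bash
python3 -m handwheel '[[0.003,0,0.0025,0,0,0,0],[0.0059,0,0.00495,0,0,0,0],[0.0059,0,0.00495,0,0,0,0],[0.0059,0,0.00495,0,0,0,0],[0.0059,0,0.00495,0,0,0,0],[0.0059,0,0.00495,0,0,0,0],[0.0059,0,0.00495,0,0,0,0],[0.0059,0,0.00495,0,0,0,0]]' >/dev/null
python3 -m handwheel '[[0.0059,0,0.00495,0,0,0,0],[0.0059,0,0.00495,0,0,0,0],[0.0059,0,0.00495,0,0,0,0],[0.004,0,0.0034,0,0,0,0],[0.002,0,0.0017,0,0,0,0],[0,0,0,0,0,0,0]]' 
python3 -c "
from h import *
go(-20,-0.5,54)
im,d,P=cloud('wrist'); L=(P-O)@B; cv2.imwrite('pics/w9.png',im)
m=(abs(abs(L[...,1])-45)<15)&(L[...,2]>42)&(L[...,2]<50)&(L[...,0]<60); print('edge',np.percentile(L[m],[1,3],axis=0).round(1))"
```

```text
time: 18.83
tool_pos: [675.7, -18.9, 54.6]
tcp_rot: [180.0, -40.3, -6.3]
ft_force: [2.3, -2.9, 3.8]
finger_gap: 21.1
grip_force: 41.2
t 18.83 local [-28.5  -0.3  54.6] F [ 2.6 -2.7  3.8] gap 21.1 grip 41.2
d(tool,m) [0.0061 0.0002 0.0059] after-turn axes [0.0061 0.0002 0.0059] rotvec [ 0.04 -0.25 -0.01]
edge [[ -7.5 -59.4  43.5]
 [ -7.  -58.3  44. ]]
```

```bash
python3 -m handwheel '[[0.0015,0,0.0013,0,0,0,0],[0.0015,0,0.0013,0,0,0,0],[0.0012,0,0.001,0,0,0,0],[0,0,0,0,0,0,0]]' | egrep 'pos|force'
python3 -m handwheel '[[0.0012,0,0.001,0,0,0,0],[0,0,0,0,0,0,0]]' | egrep 'pos|force'
python3 -m handwheel '[[0.0012,0,0.001,0,0,0,0],[0,0,0,0,0,0,0]]' | egrep 'pos|force'
python3 -c "
from h import *
go(-20,-0.5,54)
im,d,P=cloud('wrist'); L=(P-O)@B
m=(abs(abs(L[...,1])-45)<15)&(L[...,2]>42)&(L[...,2]<50)&(L[...,0]<60); print('edge',np.percentile(L[m],[1,3],axis=0).round(1))"
```

```text
tool_pos: [680.8, -19.4, 54.6]
ft_force: [2.1, -3.0, 4.5]
grip_force: 41.4
tool_pos: [682.3, -19.6, 54.6]
ft_force: [1.7, -3.1, 6.0]
grip_force: 41.5
tool_pos: [683.8, -19.7, 54.6]
ft_force: [1.4, -3.2, 5.2]
grip_force: 41.5
t 19.55 local [-20.3  -0.3  54.6] F [ 1.7 -3.   5.2] gap 21.1 grip 41.5
d(tool,m) [-0.0001  0.0002  0.0006] after-turn axes [-0.0001  0.0002  0.0006] rotvec [ 0.04 -0.25 -0.01]
edge [[  0.6 -59.4  43.4]
 [  1.  -58.2  44. ]]
```

```bash
for i in 1 2; do python3 -m handwheel '[[0.0012,0,0.001,0,0,0,0],[0,0,0,0,0,0,0]]' | egrep 'pos|ft_force'; done
```

```text
tool_pos: [685.0, -19.9, 54.5]
ft_force: [-7.2, -2.6, 11.7]
tool_pos: [685.5, -19.9, 54.2]
ft_force: [-26.9, -1.6, 26.4]
```

The shut stop is reached: the hand travelled 99 mm and the force rose sharply. Now I relax, open and back off.

```bash
python3 -m handwheel '[[-0.0008,0,-0.0007,0,0,0,0],[0,0,0,0,0,0,0],[0,0,0,0,0,0,0.06],[0,0,0,0,0,0,0.08],[0,0,0,0,0,0,0.08],[0,0,0,0,0,0,0.08]]' | egrep 'pos|force|gap'
python3 -m handwheel '[[0,0,-0.015,0,0,0,0.08],[0,0,-0.015,0,0,0,0.08],[0,0,-0.015,0,0,0,0.08],[0,0,-0.015,0,0,0,0.08],[0,0,-0.015,0,0,0,0.08],[0,0,-0.015,0,0,0,0.08],[0,0,-0.015,0,0,0,0.08],[0,0,-0.015,0,0,0,0.08]]' >/dev/null
python3 -m handwheel '[[-0.008,0,-0.02,0,0,0,0.08],[-0.008,0,-0.02,0,0,0,0.08],[-0.008,0,-0.02,0,0,0,0.08],[0,0,0,0,0,0,0.08],[0,0,0,0,0,0,0.08]]' >/dev/null
python3 - <<'E'
from h import *
state(); im,L,o=gauge(); cv2.imwrite("pics/w10.png",im)
h,s,v=cv2.split(cv2.cvtColor(im,cv2.COLOR_BGR2HSV))
m=(abs(L[...,1])<18)&(L[...,2]>50)&(L[...,2]<60)&(v<90)&(L[...,0]<-5)
print("pull",m.sum(),np.percentile(L[m],[1,50,99],axis=0).round(1).tolist())
E
```

```text
tool_pos: [684.2, -19.5, 52.3]
ft_force: [0.0, 0.1, 1.1]
finger_gap: 68.5
grip_force: 0.0
t 21.52 local [-1.533e+02  1.000e-01  1.767e+02] F [ 0.2 -0.3  0.1] gap 79.8 grip 0.0
ptr none
mark 222 [[1.5, 95.2, 52.1], [5.9, 102.8, 63.6], [10.2, 109.5, 69.7]] px 182.4 141.8
pull 1198 [[-58.2, -16.6, 50.3], [-38.5, -1.0, 54.6], [-5.8, 15.4, 56.4]]
```

View pics/w10.png

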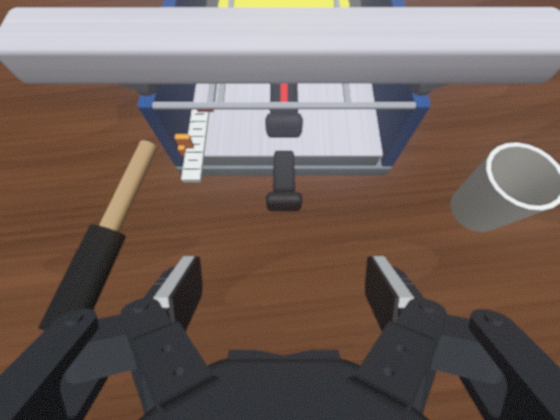

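The tray is shut: the pull's end is at (284,208), the mark has moved back 99.5 mm, the gripper is clear and the bystanders haven't moved.

```bash
python3 -c "
from bench import r
print(r.hand_in())"
```

```text
the job is handed in; nothing more can be done
None
```

The yellow bat was pulled level with the mark (within 1 mm by camera), held for over 2 s and eased home; the tray is shut, the gripper clear and the job handed in (no verdict returned), though my first tray pull overran the stop and peaked at 56 N at the wrist.

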